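# Open the squeeze-and-turn tablet tub at the ward desk

### The job

Take the safety cap off the disinfectant-tablet tub that is clamped in the bench holder: squeeze its two side tabs fully in and keep them in while you turn it anticlockwise (seen from above), feeling with a light upward pull for where it comes free, and never forcing it. Set the cap down upright on the floor of the steel tray, in the free space beside the tape roll, without dropping it, and let go. Leave everything else where it is.

Things in the scene. Friction and masses are not known exactly. Their poses are not given: they have to be found in the camera images.
- cap: the white safety cap on the clamped tub: 50 mm across, 42 mm high, about 70 to 105 g, a sprung tab on its +y and on its -y side (63 mm over the tabs' outer faces at rest, 52 mm pressed home). Origin: centre of its underside; z up; y runs through both tabs. Two lugs inside sit under the rim of the neck with 2 mm of up-and-down play: it lifts only where both lugs meet the rim's two slots.
- cap_grip (a point): where to squeeze: the point on the cap's axis 30 mm above its underside, axes as the cap's. Each tab is an upright plate with a flat outer face 24 mm wide, from 8 to 42 mm above the underside, to be pinched by one finger each, along the cap's y. Below, posts on the tub's shoulder reach 6 mm above the cap's underside at 28 to 33 mm from the axis: keep the fingertips above them.
- tab_left (a joint): how far the tab on the cap's +y side is pressed in, m: 0 at rest, 0.0055 fully home; spring 3 N to start, 8 N at home. Under each tab a foot stands between two posts (4 degrees of play either way) which stop the cap from turning; with both tabs in by more than 4.5 mm the feet pass inside the posts.
- tab_right (a joint): the same for the tab on the cap's -y side.
- tub: the fixed white round tub with a paper band, 80 mm across, clamped in a steel holder with a base plate 110 mm square. Origin: centre of the plate's underside on the table; z up. The seated cap's underside is 107.5 mm above it. The cap's y starts along the tub's y within 3 degrees. More than 40 N between cap and tub spoils the seal: pull up with only 4 to 8 N, and close the fingers gently, for a hard pinch can drag the cap down.
- neck_top (a point): middle of the neck's mouth, 145.5 mm above the tub's origin, hidden by the cap; the rim is 41 mm across. The slots are reached by turning the cap anticlockwise (from above) 0.44 to 1.3 rad from its start: the angle differs from tub to tub and cannot be seen or measured. The cap comes free in a window only about 0.12 rad wide, past it is held again. Risen 5 mm it is in the slots, after 16 mm off the neck.
- tray: a steel tray fixed to the table, outside 140 mm (its x) by 200 mm (its y), 20 mm high, walls and floor 4 mm thick. Origin: centre of its underside. The tape roll lies in its +y half, the -y half is free: a good place for the cap is 40 mm from the centre towards -y, with the fingers in line with the tray's x.
- tape_roll: a roll of paper tape, 52 mm across, 18 mm high, lying flat in the tray about 60 mm towards the tray's +y. Origin: centre of its underside. Leave it.
- spare_tub: a similar loose white tub, 80 mm across, 134 mm high, with a plain round cap without tabs and no holder. Origin: centre of its underside. Leave it.
- sanitiser: a white pump bottle, 64 mm across, 187 mm high. Origin: centre of its underside. Leave it.
- label_roll: a big roll of paper labels, 100 mm across, 60 mm high. Origin: centre of its underside. Leave it.
- stapler: a black and grey stapler, 34 by 120 by 42 mm (long along its y). Origin: centre of its underside. Leave it.
- marker: a black marker pen, 140 by 10 by 10 mm (long along its x). Origin: centre of its underside. Leave it.
There are look-alikes about, which are no part of the job. What is shaped like the tub but brown or purple is not meant.

How it is judged (in metres and radians):
On the way, in this order (a step that is already met when the one before it is completed fails the run):
1. the cap has been turned past its posts with both tabs pressed in (value of joint each of tab_left, tab_right above 0.0035 m and angle between the y axis of cap and the y axis of tub, either way round above 0.3 rad and z of cap in the frame of tub below 0.1195 m), for 0.1 s.
2. the cap is lifted clear of the neck (z of cap in the frame of tub above 0.1295 m), for 0.1 s.
At the end, for the whole second after the job is handed in: the cap stands upright (within 0.08 rad), still and let go on the tray's floor beside the tape roll (underside within 7 mm of the tray's, within 50 mm of its middle in x, -80 to 40 mm in y); every other loose thing is within 30 mm of where it stood (x of cap in the frame of tray between -0.05 and 0.05 m and y of cap in the frame of tray between -0.08 and 0.04 m and z of cap in the frame of tray below 0.007 m and angle between cap's own z axis and vertical below 0.08 rad and linear speed of cap below 0.02 m/s and contact force between cap and tray above 0.1 N and contact force between the fingers and cap below 0.05 N and distance of each of spare_tub, tape_roll, sanitiser, label_roll, stapler, marker from where it was at the start of the episode below 0.03 m); the robot touches nothing.
It fails at once if the cap and the tub are forced against each other (more than 40 N) (contact force between cap and tub above 40 N).
It fails at once if the cap is dropped from more than about 20 mm above the tray (in the air and touching nothing) (z of cap in the frame of tray above 0.025 m and contact force between cap and anything else below 0.01 N).
It fails at once if another thing is knocked more than 30 mm away (distance of any of spare_tub, tape_roll, sanitiser, label_roll, stapler, marker from where it was at the start of the episode above 0.03 m).
It also fails if it takes over 72 s, if anything falls off the work surface, if the arm or the gripper's body presses on something with over 40 N, if the wrist force passes 120 N, or if a joint passes its speed limit or range.

### The arm

A 6-joint arm with a two-finger parallel gripper is mounted at the origin on the work surface. World frame = base frame: x ahead of the robot, y to its left, z up, the work surface at z = 0. Lengths are in m, angles in degrees, forces in N, time in s.
With the tool pointing down it reaches from about 0.2 to 0.875 m from the base axis. Payload 3.4 kg.
Tool frame: the origin (TCP) lies at the very end of the fingers, on their centre line; the grasp point (between the pads) lies 19 mm behind it (grip_depth is the distance from the TCP to the grasp point, in m); z points along the fingers, y is the line along which they close (so a half turn about z gives the same grasp; the last joint's range is limited). The gripper opens to 94 mm and grips with 3 to 60 N. Pads are 16 mm wide; open, the fingers measure 119 mm over their backs; the gripper's body (75 mm by 177 mm) begins 78 mm behind the grasp point.
Start: joints at [69.672, 15.808, 86.224, -0, 77.962, -6.933], TCP at [0.133, 0.559, 0.17] pointing down, gripper open.
Joint ranges: [-165.64, 165.64], [-43.16, 119.46], [12.63, 154.43], [-67.54, 247.53], [6.08, 155.33], [-154.97, 154.97]. Speed limits (degrees/s): [147.25, 147.25, 180, 180, 180, 180].

### API

Orientations are given as a 3x3 rotation matrix whose columns are the frame's x, y, z axes.
In Python, from cell import get_obs, read_camera, sign_off, cut_out, grip_depth gives the robot as it stands.
- The arm moves only by the shell command python3 -m jog 'ROWS'. ROWS is JSON, a list of rows, each a list of 3 entries, a list of its own where there are three numbers: the shift along the tool's x, y, z in mm, then the turn, a rotation vector about the tool's x, y, z in degrees, then the closure, from 0 (fully open) to 1 (shut). In form: [[[x, y, z], [wx, wy, wz], fingers], ...]. A call has 1 to 10 rows; each row shifts and turns the commanded pose from where the row before left it, along the tool's axes as they then stand; what a row does not reach is not made up. A row lasts 1/8 s, in which the tool goes at most 62.5 mm and 10.7 degrees, less where a joint would pass 70% of its speed; a pose out of reach is approached as far as the arm can. A call is refused whole if a number of a shift passes 62.5 or a number of a turn 10.7, either way. A call with a gripper value outside its range is refused whole. The fingers move at their own pace and stop on an object; the grip force is fixed at half the most. Time passes only in rows, so rows that do not move let the fingers close. It gives the time, the measured TCP pose, the force, the opening and the grip force at its end, in the units of the state.
- get_obs(): the state, without advancing time (a new reading comes with each control period).
- read_camera(name): name is "side" or "top"; returns a dict with "color" (400x640x3 uint8, red, green, blue), "fx", "fy", "cx", "cy" (pixels), "k1" (the pictures are not rectified: a ray, as slopes to the right and down, at radius r is drawn at 1 + k1 r^2 times it, then the intrinsics apply), "T" (4x4, takes a point from camera to world coordinates). Camera axes: x right, y down, z forward; pixel columns grow to the right and rows downward; lengths in m; the calibration is good to about 2 mm. A picture is of the moment at which its call begins. There is no depth.
- sign_off(): hands the job in; it is judged then, once.
Trained networks look in the newest picture that a camera, given by its name, has taken for a name from the list of things; names that differ only in an ending like _2 or _b are one class to them, and where a whole thing is asked for, a point or a joint stands for the part that bears it (a point fixed in the world has none). Each returns a list of dicts, best first, with "conf" (0 to 1); they miss things now and then, are a little off and sometimes report something else, mostly with a low value. They report only what shows in the picture. A call takes as long as a camera call. They do not tell look-alikes from the thing itself.
- cut_out(camera, thing): "pixels" (400x640 bool, what is visible of it) and "centre" ([column, row] in pixels, amid what is visible of it).
The state is a dict: "time": time; "joints": joint angles; "qd": joint speeds; "joint_torque": joint torques, N m; "tool_pos": TCP position; "orientation": TCP orientation; "contact_force": force on the tool from outside, world axes, zero at the start; "wrist_torque": the same for the moment, N m; "gripper_width": finger opening in m; "gripper_force": force on a finger pad.
Only numpy, scipy, OpenCV 4.12 (cv2) and the standard library are available. Lean on these libraries where they do the work, as an engineer would, in place of code of your own. Each camera call takes 0.05 s, during which the arm holds its last target. There are 200 camera calls.

## Working session

There is one attempt and no reset: what is moved stays moved. The work goes in short steps, Python scripts to look and compute and a shell command to move; the robot and the scene stay as the last step left them, time stands still between calls to the robot, and variables do not carry over. Pictures are saved under pics/ and viewed, at most 10 in all, crops included, and the job is handed in when it is done.

```bash
ls; mkdir -p pics; cat > h.py <<'E'
import numpy as np, cv2
from cell import *
def ray(c,u,v):
    xd=np.array([(u-c['cx'])/c['fx'],(v-c['cy'])/c['fy']]);x=xd.copy()
    for _ in range(20): x=xd/(1+c['k1']*(x@x))
    T=np.array(c['T']);d=T[:3,:3]@np.array([x[0],x[1],1]);return T[:3,3],d
def atz(c,u,v,z):
    o,d=ray(c,u,v);return o+d*(z-o[2])/d[2]
def proj(c,p):
    T=np.array(c['T']);q=T[:3,:3].T@(np.array(p)-T[:3,3]);x=q[:2]/q[2];x=x*(1+c['k1']*(x@x))
    return x*[c['fx'],c['fy']]+[c['cx'],c['cy']]
E
python3 - <<'E'
from h import *
for n in("side","top"):
    c=read_camera(n);print(n,c['fx'],c['k1'],np.round(c['T'],3).tolist())
    cv2.imwrite(f'pics/{n}0.png',c['color'][:,:,::-1])
    for t in("cap","tub","tray","tape_roll"):
        for r in cut_out(n,t)[:4]:
            m=r['pixels'];ys,xs=np.nonzero(m);print(n,t,round(r['conf'],2),np.round(r['centre']),xs.min(),xs.max(),ys.min(),ys.max())
E
```

```text
pics
side 403.7173757859093 0.01314196634467129 [[0.714, -0.386, 0.584, -0.129], [-0.7, -0.422, 0.576, -0.64], [0.025, -0.82, -0.571, 0.778], [0.0, 0.0, 0.0, 1.0]]
side cap 0.87 [266. 175.] 257 273 164 182
side tub 0.75 [266. 200.] 247 288 177 219
side tub 0.66 [427. 215.] 404 450 182 236
side tub 0.61 [246. 167.] 231 257 142 187
side tray 0.92 [306. 249.] 270 345 216 275
side tape_roll 0.45 [290. 234.] 283 299 228 241
top 377.85770247558514 -0.03666985678092066 [[0.01, -0.994, 0.106, 0.46], [-1.0, -0.011, -0.009, 0.025], [0.01, -0.106, -0.994, 1.239], [0.0, 0.0, 0.0, 1.0]]
top cap 0.59 [247. 215.] 234 257 205 223
top tub 0.83 [256. 217.] 232 273 196 236
top tub 0.78 [378. 126.] 357 397 104 145
top tub 0.7 [194. 198.] 174 218 177 220
top tray 0.73 [322. 228.] 289 357 202 256
top tray 0.65 [259. 218.] 232 271 197 235
top tape_roll 0.71 [302. 227.] 297 312 223 238
```

View pics/top0.png

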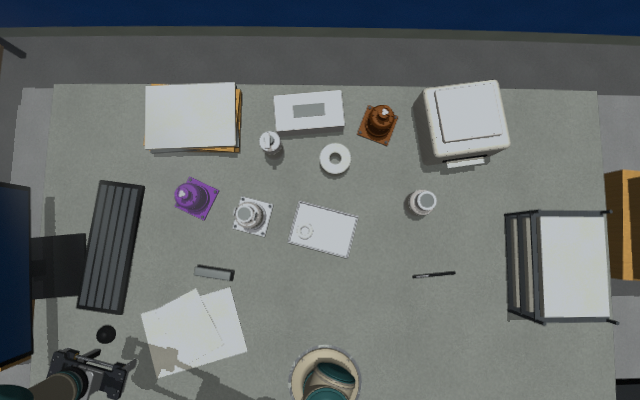

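View pics/side0.png

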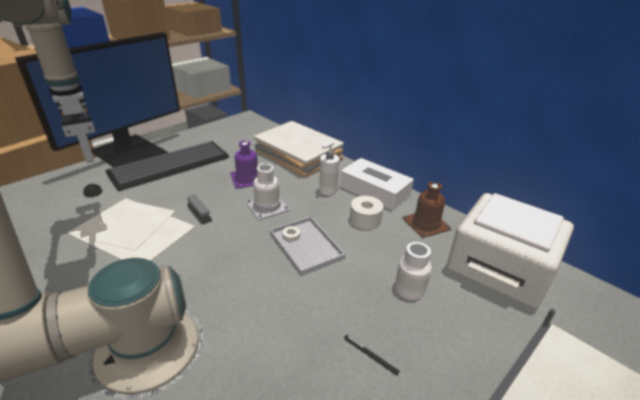

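The top view shows four tub-shaped things: the white one on a steel plate at (252,216), a purple one at (195,198), a brown one at (378,123), and a loose white one without a holder at (422,203). The white one in the holder fits the description, at side-view pixel (266,190). The tray is at (323,230) with its tape roll at (305,232). Next I'll confirm with a crop and measure.

```bash
python3 - <<'E'
from h import *
c=read_camera("top"); im=c['color'][:,:,::-1]
a=cv2.resize(im[185:270,220:370],None,fx=5,fy=5,interpolation=cv2.INTER_CUBIC)
s=read_camera("side"); b=cv2.resize(s['color'][150:225,235:300,::-1],None,fx=2.6,fy=2.6,interpolation=cv2.INTER_CUBIC)
o=np.zeros((a.shape[0]+b.shape[0],max(a.shape[1],b.shape[1]),3),np.uint8);o[:a.shape[0],:a.shape[1]]=a;o[a.shape[0]:,:b.shape[1]]=b
o=o[:600];cv2.imwrite('pics/crop1.png',o);print(o.shape)
# cap from side + top triangulation (top centre guess)
for cam,n in((c,"top"),(s,"side")):
    for t in("cap","tub","tray","tape_roll"):
        for r in cut_out(n,t)[:3]:
            print(n,t,round(r['conf'],2),np.round(r['centre'],1),[np.round(atz(cam,*r['centre'],z)[:2],3).tolist() for z in (0.01,0.055,0.13)])
r=[r for r in cut_out("top","tray") if abs(r['centre'][0]-322)<6]
if r:
    cn=cv2.findContours(r[0]['pixels'].astype(np.uint8),0,2)[0];cn=max(cn,key=cv2.contourArea)
    bx=cv2.boxPoints(cv2.minAreaRect(cn));P=np.array([atz(c,*p,0.02)[:2] for p in bx]);print("tray",np.round(P,3).tolist(),np.round(P.mean(0),4))
for u,v in((252,216),):print(atz(c,u,v,.15))
E
```

```text
(600, 750, 3)
top cap 0.57 [244.6 213.6] [[0.528, 0.265], [0.526, 0.257], [0.522, 0.242]]
top tub 0.96 [379.9 122.9] [[0.837, -0.178], [0.823, -0.17], [0.8, -0.158]]
top tub 0.68 [255.7 219. ] [[0.511, 0.229], [0.509, 0.221], [0.506, 0.209]]
top tub 0.59 [194.5 199.1] [[0.574, 0.431], [0.57, 0.416], [0.563, 0.391]]
top tray 0.62 [324.  229.1] [[0.481, 0.007], [0.48, 0.007], [0.479, 0.008]]
top tape_roll 0.73 [301.5 225.6] [[0.491, 0.08], [0.49, 0.078], [0.488, 0.074]]
side cap 0.54 [267.1 174.8] [[0.64, 0.387], [0.595, 0.327], [0.52, 0.226]]
side tub 0.81 [426.6 213.1] [[0.872, -0.146], [0.813, -0.175], [0.716, -0.223]]
side tub 0.7 [266.2 200.8] [[0.534, 0.257], [0.495, 0.205], [0.43, 0.117]]
side tub 0.65 [245.  167.9] [[0.61, 0.481], [0.567, 0.416], [0.495, 0.306]]
side tray 0.64 [308.1 246.7] [[0.478, -0.005], [0.442, -0.043], [0.383, -0.105]]
side tape_roll 0.68 [287.  231.3] [[0.479, 0.089], [0.444, 0.046], [0.384, -0.025]]
side tape_roll 0.64 [306.5 248.2] [[0.47, -0.007], [0.435, -0.044], [0.376, -0.106]]
tray [[0.438, 0.123], [0.575, 0.088], [0.524, -0.107], [0.388, -0.07]] [0.4815 0.0087]
[0.51395132 0.21637778 0.15      ]
```

View pics/crop1.png

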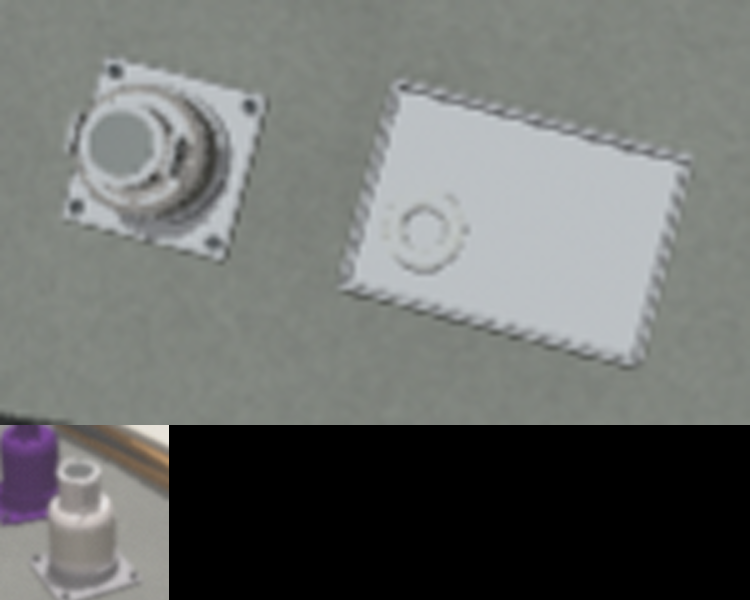

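The crop confirms it: a white tub on a steel plate with bolts. The cap disc is at crop (122,144), i.e. pixel (244.4,213.8), with tabs at crop (72,132) and (180,155). The tab line is therefore about parallel to the plate edges.

```bash
python3 - <<'E'
from h import *
c=read_camera("top");s=read_camera("side")
f=lambda a,b:(220+(a+.5)/5-.5,185+(b+.5)/5-.5)
print("cap top",atz(c,*f(122,144),.1495),"side",atz(s,265,167.3,.1495))
P=np.array([atz(c,*f(*q),.008)[:2] for q in((105,58),(267,98),(225,262),(65,220))]);print(P.round(4).tolist(),"tub",P.mean(0))
for a,b in((1,0),(2,3)):
    d=P[b]-P[a];print("yaw of y",np.degrees(np.arctan2(-d[0],d[1])),np.linalg.norm(d))
for a,b in((2,1),(3,0)):
    d=P[b]-P[a];print("yaw of x",np.degrees(np.arctan2(d[1],d[0])),np.linalg.norm(d))
t=[atz(c,*f(*q),.1495)[:2] for q in((180,155),(72,132))];d=t[1]-t[0];print("tabs",np.degrees(np.arctan2(-d[0],d[1])),np.linalg.norm(d),(t[0]+t[1])/2)
Q=np.array([atz(c,*f(*q),.02)[:2] for q in((397,83),(690,160),(637,365),(343,288))]);print("tray",Q.round(4).tolist(),Q.mean(0))
o=get_obs();print({k:np.round(v,3).tolist() for k,v in o.items()},grip_depth)
E
```

```text
cap top [0.5212243  0.23977732 0.1495    ] side [0.52371699 0.2396898  0.1495    ]
[[0.5854, 0.2806], [0.5603, 0.1738], [0.4534, 0.1986], [0.4794, 0.3032]] tub [0.51964246 0.23907287]
yaw of y -13.253465728191383 0.10968212144740679
yaw of y -13.939909736104697 0.10780692940156003
yaw of x -13.061577234104334 0.10967612581432429
yaw of x -12.06407438080801 0.1084072952878446
tabs -11.347585527828846 0.06403738989211115 [0.52154114 0.23750711]
tray [[0.5699, 0.0884], [0.522, -0.1015], [0.3906, -0.0677], [0.4377, 0.1209]] [0.48006375 0.01004886]
{'time': 1.15, 'joints': [69.672, 15.809, 86.224, -0.0, 77.963, -6.932], 'qd': [-0.056, 0.048, 0.14, -0.081, 0.046, -0.134], 'joint_torque': [0.0, -40.449, -23.75, 0.07, 0.025, 0.0], 'tool_pos': [0.133, 0.559, 0.17], 'orientation': [[-0.973, 0.232, 0.0], [0.232, 0.973, 0.0], [-0.0, 0.0, -1.0]], 'contact_force': [0.505, -0.125, -0.173], 'wrist_torque': [0.0, -0.029, 0.041], 'gripper_force': 0.0, 'gripper_width': 0.094} 0.0188
```

```bash
python3 -m jog '[[[-50.3,-24.5,-9],[0,0,0],0],[[-50.3,-24.5,-9],[0,0,0],0],[[-50.3,-24.5,-9],[0,0,0],0],[[-50.3,-24.5,-9],[0,0,0],0],[[-50.3,-24.5,-9],[0,0,0],0],[[-50.3,-24.5,-9],[0,0,0],0],[[-50.3,-24.5,-9],[0,0,0],0],[[-50.3,-24.5,-9],[0,0,0],0],[[-50.3,-24.5,-9],[0,0,0],0],[[0,0,0],[0,0,10],0]]'
python3 -m jog '[[[0,0,0],[0,0,10],0],[[0,0,0],[0,0,10],0],[[0,0,0],[0,0,10],0],[[0,0,0],[0,0,10],0],[[0,0,0],[0,0,10],0],[[0,0,0],[0,0,10],0],[[0,0,0],[0,0,10],0],[[0,0,0],[0,0,10],0],[[0,0,0],[0,0,10],0],[[0,0,0],[0,0,10],0]]'
python3 -m jog '[[[0,0,0],[0,0,10],0],[[0,0,0],[0,0,10],0],[[0,0,0],[0,0,10],0],[[0,0,0],[0,0,10],0],[[0,0,0],[0,0,10],0],[[0,0,0],[0,0,10],0],[[0,0,0],[0,0,9],0],[[0,0,0],[0,0,0],0],[[0,0,0],[0,0,0],0]]'
python3 - <<'E'
from h import *
o=get_obs();print({k:np.round(v,4).tolist() for k,v in o.items()})
R=np.array(o['orientation']);print("rel cap xyz tool mm",1000*R.T@(np.array([.522,.2395,.25])-o['tool_pos']),"yaw y",np.degrees(np.arctan2(-R[0,1],R[1,1])))
E
```

```text
time: 2.4
tool_pos: [0.5261, 0.2372, 0.2511]
orientation: [[-0.914, 0.406, 0.002], [0.406, 0.914, -0.001], [-0.002, 0.0, -1.0]]
contact_force: [-0.1, -0.3, -0.2]
gripper_width: 0.0942
gripper_force: 0.0
time: 3.65
tool_pos: [0.5225, 0.24, 0.2511]
orientation: [[0.555, 0.832, 0.0], [0.832, -0.555, 0.0], [0.0, -0.0, -1.0]]
contact_force: [-0.1, -0.0, 0.2]
gripper_width: 0.0942
gripper_force: 0.0
time: 4.78
tool_pos: [0.5225, 0.24, 0.2511]
orientation: [[0.977, -0.213, 0.0], [-0.213, -0.977, 0.0], [-0.0, -0.0, -1.0]]
contact_force: [-0.9, 0.6, -0.0]
gripper_width: 0.0943
gripper_force: 0.0
{'time': 4.775, 'joints': [17.7342, 13.9087, 77.5674, 0.0048, 88.5212, 120.0046], 'qd': [-0.0348, -0.1017, 0.0027, -0.042, -0.027, 0.5689], 'joint_torque': [-0.0036, -39.7798, -25.0448, -0.0231, -0.072, -0.0054], 'tool_pos': [0.5225, 0.24, 0.2511], 'orientation': [[0.9772, -0.2125, 0.0], [-0.2125, -0.9772, 0.0001], [-0.0, -0.0001, -1.0]], 'contact_force': [-0.9247, 0.6093, -0.0072], 'wrist_torque': [0.0137, 0.1961, 0.0311], 'gripper_force': 0.0, 'gripper_width': 0.0943}
rel cap xyz tool mm [-0.39647828  0.59748882  1.07453395] yaw y 167.7295203974926
```

```bash
python3 -m jog '[[[-0.4,0.4,30],[0,0,0],0],[[0,0,30],[0,0,0],0],[[0,0,30],[0,0,0],0],[[0,0,20],[0,0,0],0],[[0,0,12],[0,0,0],0],[[0,0,9],[0,0,0],0],[[0,0,0],[0,0,0],0],[[0,0,0],[0,0,0],0]]'
python3 - <<'E'
from h import *
s=read_camera("side");c=read_camera("top")
b=cv2.resize(s['color'][100:220,220:320,::-1],None,fx=5,fy=5,interpolation=cv2.INTER_CUBIC)
cv2.imwrite('pics/side1.png',b[:600])
print([proj(s,p)-[220,100] for p in((.522,.2395,.1495),(.522,.2395,.1075))])
E
```

```text
time: 5.78
tool_pos: [0.5227, 0.2399, 0.1208]
orientation: [[0.977, -0.214, 0.001], [-0.214, -0.977, 0.001], [0.001, -0.001, -1.0]]
contact_force: [0.9, 0.1, -1.7]
gripper_width: 0.094
gripper_force: 0.0
[array([44.59808418, 67.50912304]), array([45.28695405, 79.1198808 ])]
```

View pics/side1.png

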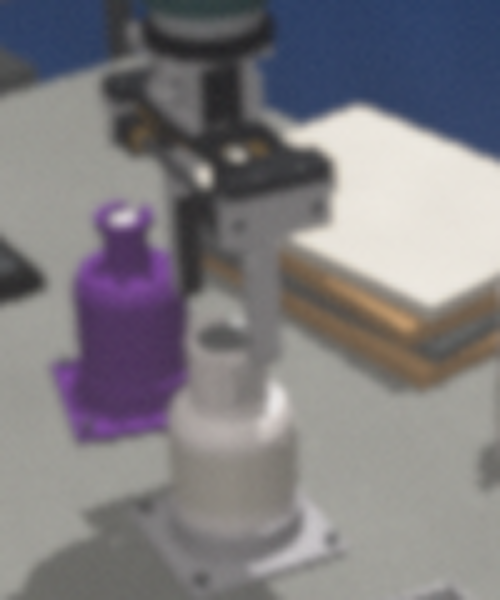

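```bash
python3 - <<'E'
from h import *
s=read_camera("side");p=np.array([.5227,.2399,.1208]);d=np.array([.214,.977,0])
for k in(-.047,.047):
  for h in (0,.04,.075): print(k,h,((proj(s,p+k*d+[0,0,h])-[220,100])*5).round())
print(((proj(s,[.522,.2395,.1495])-[220,100])*5).round())
E
```

```text
-0.047 0 [260. 411.]
-0.047 0.04 [257. 355.]
-0.047 0.075 [255. 303.]
0.047 0 [194. 344.]
0.047 0.04 [190. 289.]
0.047 0.075 [186. 239.]
[223. 338.]
```

```bash
python3 -m jog '[[[0,0,0.5],[0,0,0],0.2],[[0,0,0],[0,0,0],0.28],[[0,0,0],[0,0,0],0.31],[[0,0,0],[0,0,0],0.33],[[0,0,0],[0,0,0],0.34],[[0,0,0],[0,0,0],0.35],[[0,0,0],[0,0,0],0.35]]'
python3 -m jog '[[[0,0,0],[0,0,0],0.36],[[0,0,0],[0,0,0],0.37],[[0,0,0],[0,0,0],0.38],[[0,0,0],[0,0,0],0.39],[[0,0,0],[0,0,0],0.39]]'
```

```text
time: 6.8
tool_pos: [0.522, 0.2397, 0.1195]
orientation: [[0.977, -0.215, -0.0], [-0.215, -0.977, 0.0], [-0.0, -0.0, -1.0]]
contact_force: [-0.4, 1.0, 1.1]
gripper_width: 0.0612
gripper_force: 0.0
time: 7.42
tool_pos: [0.5221, 0.2397, 0.1196]
orientation: [[0.977, -0.215, 0.0], [-0.215, -0.977, 0.0], [0.0, -0.0, -1.0]]
contact_force: [-0.7, -0.0, 0.4]
gripper_width: 0.057
gripper_force: 0.0
```

```bash
python3 - <<'E'
from h import *
s0=cv2.imread('pics/side0.png');t0=cv2.imread('pics/top0.png');s=read_camera("side")['color'][:,:,::-1]
k=lambda im,x,y,w,h:cv2.resize(im[y:y+h,x:x+w],(390,290),interpolation=cv2.INTER_CUBIC)
o=np.vstack([np.hstack([k(s0,246,157,40,30),k(s,246,157,40,30)]),np.hstack([k(t0,228,200,40,30),k(s0,396,237,40,30)])])
cv2.imwrite('pics/cmp.png',o);print(o.shape)
E
```

```text
(580, 780, 3)
```

View pics/cmp.png

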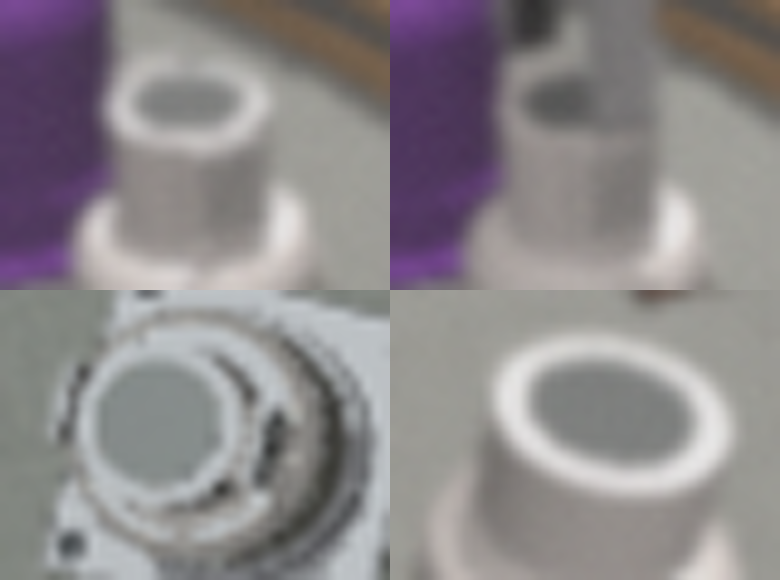

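The fingers straddle the cap in line but the near fingertip ends at pixel (310,170), about at the cap's top, higher than the state would put it. I'll compare the projected TCP with the pictures.

```bash
python3 - <<'E'
from h import *
s=read_camera("side");c=read_camera("top");o=get_obs();p=np.array(o['tool_pos']);R=np.array(o['orientation']);print(p)
print("start side",proj(s,[.133,.559,.17]),"top",proj(c,[.133,.559,.17]))
for k in(1,-1):print("now side",proj(s,p+k*R[:,1]*.0285),"top",proj(c,p+k*R[:,1]*.0285))
s0=cv2.imread('pics/side0.png');t0=cv2.imread('pics/top0.png')
def k(im,x,y,w,h,W=390,H=290):
    im=im.copy();return cv2.resize(im[y:y+h,x:x+w],(W,H),interpolation=cv2.INTER_CUBIC)
for cam,im in((s,s0),(c,t0)):
    for q in ([.133,.559,.17],): 
        u=proj(cam,q);im[int(round(u[1])),int(round(u[0]))]=(0,0,255)
a=c['color'][:,:,::-1].copy();b=s['color'][:,:,::-1].copy()
for q in(p+R[:,1]*.0285,p-R[:,1]*.0285):
    for cam,im in((c,a),(s,b)):
        u=proj(cam,q);im[int(round(u[1])),int(round(u[0]))]=(0,0,255)
o=np.vstack([np.hstack([k(s0,40,90,80,60) if 0 else k(s0,30,80,120,90),k(b,240,130,60,45)]),np.hstack([k(t0,30,320,107,80),k(a,200,170,107,80)])])
cv2.imwrite('pics/cmp2.png',o)
E
```

```text
[0.52206303 0.23971919 0.11958495]
start side [ 91.51538286 165.15568994] top [123.29661972 352.27101897]
now side [269.13029409 179.95615516] top [255.32543556 215.87293019]
now side [261.12087122 171.75160459] top [236.68997097 211.5438797 ]
```

View pics/cmp2.png

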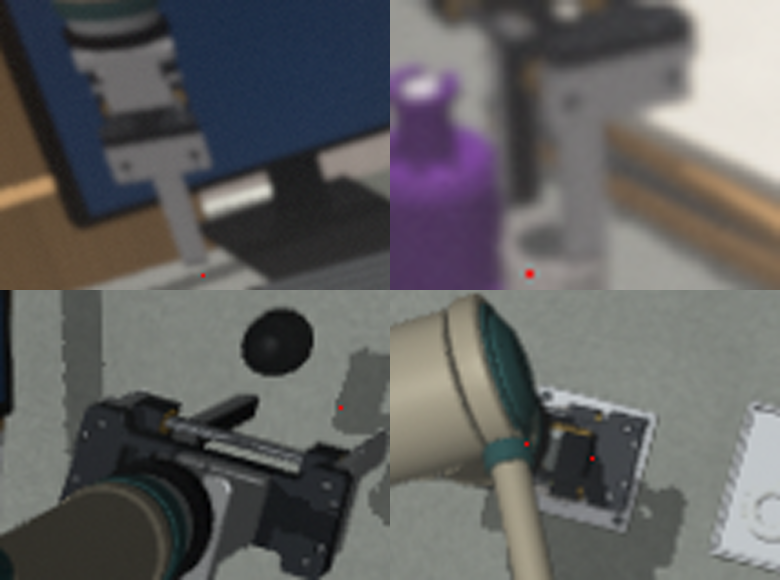

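```bash
python3 - <<'E'
from h import *
from scipy.optimize import least_squares
s=read_camera("side");c=read_camera("top");d=np.array([.232,.973,0])
r=least_squares(lambda P:np.r_[proj(s,P-.053*d)-[90,162.2],proj(c,P+.053*d)-[100.3,350.5]],[.13,.56,.17]);print(r.x,r.fun)
P=np.array([.133,.559,.17])
print(proj(s,P-.053*d),proj(c,P+.053*d))
d=np.array([.215,.977,0]);P=np.array([.522,.2397,.1196])
for z in(.1196,.15,.16):P[2]=z;print(z,proj(s,P-.035*d),proj(c,P-.035*d))
E
```

```text
[0.13328252 0.55224601 0.2078171 ] [ 0.91150243  0.27621084 -0.45846877  0.78672053]
[ 93.88077804 173.28425521] [105.17883749 347.25553804]
0.1196 [270.06233698 180.93206299] [257.46310973 216.39234959]
0.15 [269.62217982 172.38769467] [255.77539307 215.85899003]
0.16 [269.47450733 169.52347725] [255.19958866 215.67700635]
```

Triangulation from the start and current pictures agrees with the reported x and y. It puts the fingertips about 35–40 mm higher than reported, which also explains the zero pinch force. I'll check this with a gentle touch on a free spot of the table.

```bash
python3 -m jog '[[[0,0,-25],[0,0,0],0.3],[[0,0,-25],[0,0,0],0],[[-46,27.2,0],[0,0,0],0],[[-46,27.2,0],[0,0,0],0],[[-46,27.2,0],[0,0,0],0],[[0,0,40],[0,0,0],0],[[0,0,40],[0,0,0],0],[[0,0,40],[0,0,0],0],[[0,0,30],[0,0,0],0],[[0,0,0],[0,0,0],0]]'
python3 -m jog '[[[0,0,8],[0,0,0],0],[[0,0,4],[0,0,0],0],[[0,0,3],[0,0,0],0],[[0,0,0],[0,0,0],0]]'
```

```text
time: 8.93
tool_pos: [0.3677, 0.189, 0.0181]
orientation: [[0.977, -0.215, -0.005], [-0.215, -0.977, -0.001], [-0.004, 0.002, -1.0]]
contact_force: [-1.0, 0.1, 0.9]
gripper_width: 0.094
gripper_force: 0.0
time: 9.43
tool_pos: [0.3699, 0.1897, 0.0048]
orientation: [[0.977, -0.215, 0.0], [-0.215, -0.977, 0.0], [0.0, -0.0, -1.0]]
contact_force: [0.3, 0.0, 0.1]
gripper_width: 0.0943
gripper_force: 0.0
```

```bash
python3 -m jog '[[[0,0,2],[0,0,0],0],[[0,0,2],[0,0,0],0],[[0,0,0],[0,0,0],0]]'; python3 - <<'E'
from h import *
s=read_camera("side");o=get_obs();p=np.array(o['tool_pos']);R=np.array(o['orientation'])
im=s['color'][:,:,::-1].copy()
for k in(1,-1):
    u=proj(s,p+k*R[:,1]*.053);print(u);cv2.circle(im,tuple(int(round(x)) for x in u),1,(0,0,255),-1)
x,y=int(u[0])-50,int(u[1])-60
cv2.imwrite('pics/tab.png',cv2.resize(im[y:y+100,x:x+120],None,fx=6,fy=6,interpolation=cv2.INTER_CUBIC));print(x,y)
E
```

```text
time: 9.8
tool_pos: [0.3696, 0.1896, 0.0004]
orientation: [[0.977, -0.215, -0.0], [-0.215, -0.977, -0.0], [-0.0, 0.0, -1.0]]
contact_force: [-0.5, 0.5, -1.0]
gripper_width: 0.0945
gripper_force: 0.0
[244.47508084 243.7717184 ]
[230.62421975 224.39304766]
180 164
```

View pics/tab.png

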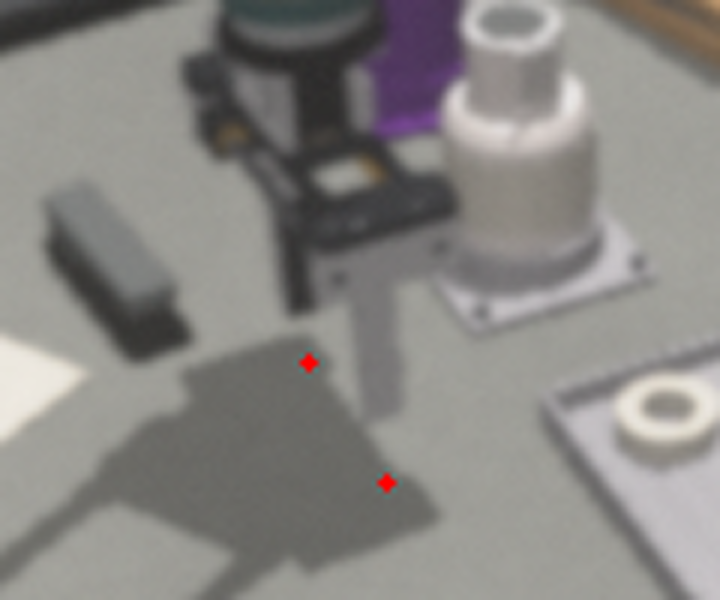

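The picture settles it. The fingertip is at crop (380,415), well above the table and the projected dot at (387,483). The real tip is roughly 40 mm higher than reported, so I'll go on down to the touch.

```bash
python3 -m jog '[[[0,0,10],[0,0,0],0],[[0,0,8],[0,0,0],0],[[0,0,6],[0,0,0],0],[[0,0,2],[0,0,0],0],[[0,0,0],[0,0,0],0]]'; python3 -m jog '[[[0,0,2],[0,0,0],0],[[0,0,2],[0,0,0],0],[[0,0,0],[0,0,0],0]]';python3 -m jog '[[[0,0,1.5],[0,0,0],0],[[0,0,1.5],[0,0,0],0],[[0,0,0],[0,0,0],0]]'|grep -E 'pos|force'
```

```text
time: 10.48
tool_pos: [0.3697, 0.1896, -0.0256]
orientation: [[0.977, -0.215, -0.0], [-0.215, -0.977, -0.0], [-0.0, 0.0, -1.0]]
contact_force: [-0.6, -0.3, 0.1]
gripper_width: 0.0936
gripper_force: 0.0
time: 10.85
tool_pos: [0.3697, 0.1896, -0.0295]
orientation: [[0.977, -0.215, -0.0], [-0.215, -0.977, 0.0], [-0.0, -0.0, -1.0]]
contact_force: [-0.1, 0.5, 0.4]
gripper_width: 0.0942
gripper_force: 0.0
tool_pos: [0.3696, 0.1896, -0.0326]
contact_force: [1.1, -0.1, 0.5]
gripper_force: 0.0
```

```bash
for i in 1; do python3 -m jog '[[[0,0,1.5],[0,0,0],0],[[0,0,1.5],[0,0,0],0],[[0,0,0],[0,0,0],0]]'|grep -E 'pos|force'; done; python3 -m jog '[[[0,0,1],[0,0,0],0],[[0,0,1],[0,0,0],0],[[0,0,0],[0,0,0],0]]'|grep -E 'pos|force'
```

```text
tool_pos: [0.3698, 0.1897, -0.0351]
contact_force: [-0.9, -1.1, 4.7]
gripper_force: 2.2
tool_pos: [0.3699, 0.1897, -0.0353]
contact_force: [-5.8, -1.8, 26.6]
gripper_force: 13.2
```

Table contact comes at reported z = −0.035, so true z = reported + 0.035, and the stiffness is about 11 N/mm. I'll go back over the cap and down to a reported z of 0.085.

```bash
python3 -m jog '[[[0,0,-37.5],[0,0,0],0],[[0,0,-60],[0,0,0],0],[[0,0,-60],[0,0,0],0],[[0,0,-50],[0,0,0],0],[[46,-27.2,0],[0,0,0],0],[[46,-27.2,0],[0,0,0],0],[[46,-27.2,0],[0,0,0],0],[[0,0,0],[0,0,0],0],[[0,0,0],[0,0,0],0]]'|grep -E 'time|pos|force'; python3 -m jog '[[[0,0,20],[0,0,0],0],[[0,0,25],[0,0,0],0],[[0,0,20],[0,0,0],0],[[0,0,10],[0,0,0],0],[[0,0,5],[0,0,0],0],[[0,0,3],[0,0,0],0],[[0,0,0],[0,0,0],0]]'
```

```text
time: 13.1
tool_pos: [0.5208, 0.2393, 0.1692]
contact_force: [0.3, 0.1, -0.4]
gripper_force: 0.0
time: 13.98
tool_pos: [0.5223, 0.2398, 0.0875]
orientation: [[0.977, -0.215, 0.001], [-0.215, -0.977, 0.0], [0.001, -0.0, -1.0]]
contact_force: [0.4, 0.2, -1.2]
gripper_width: 0.0939
gripper_force: 0.0
```

```bash
python3 -m jog '[[[0,0,0],[0,0,0],0.2],[[0,0,0],[0,0,0],0.26],[[0,0,0],[0,0,0],0.3],[[0,0,0],[0,0,0],0.31],[[0,0,0],[0,0,0],0.32],[[0,0,0],[0,0,0],0.33],[[0,0,0],[0,0,0],0.33]]'|grep -E 'pos|force|width'
python3 -m jog '[[[0,0,0],[0,0,0],0.34],[[0,0,0],[0,0,0],0.35],[[0,0,0],[0,0,0],0.35]]'|grep -E 'pos|force|width'
```

```text
tool_pos: [0.5221, 0.2398, 0.0871]
contact_force: [-0.2, 0.4, 0.8]
gripper_width: 0.0627
gripper_force: 0.2
tool_pos: [0.5221, 0.2397, 0.0871]
contact_force: [-0.7, -0.2, 1.1]
gripper_width: 0.0612
gripper_force: 3.5
```

```bash
python3 -m jog '[[[0,0,0],[0,0,0],0.37],[[0,0,0],[0,0,0],0.385],[[0,0,0],[0,0,0],0.4],[[0,0,0],[0,0,0],0.415],[[0,0,0],[0,0,0],0.415]]'|grep -E 'pos|force|width'
python3 -m jog '[[[0,0,0],[0,0,0],0.425],[[0,0,0],[0,0,0],0.435],[[0,0,0],[0,0,0],0.442],[[0,0,0],[0,0,0],0.447],[[0,0,0],[0,0,0],0.447]]'|grep -E 'pos|force|width'
```

```text
tool_pos: [0.5221, 0.2397, 0.0871]
contact_force: [0.4, -0.4, 0.3]
gripper_width: 0.0552
gripper_force: 5.9
tool_pos: [0.5221, 0.2397, 0.0871]
contact_force: [-0.5, 0.2, 1.1]
gripper_width: 0.0524
gripper_force: 7.1
```

```bash
python3 -m jog '[[[0,0,0],[0,0,0],0.452],[[0,0,0],[0,0,0],0.457],[[0,0,0],[0,0,0],0.46],[[0,0,0],[0,0,0],0.46]]'|grep -E 'pos|force|width'
```

```text
tool_pos: [0.5221, 0.2397, 0.0871]
contact_force: [-0.7, -0.3, 1.8]
gripper_width: 0.0511
gripper_force: 7.6
```

```bash
python3 -m jog '[[[0,0,0],[0,0,0],0.463],[[0,0,0],[0,0,0],0.466],[[0,0,0],[0,0,0],0.47],[[0,0,0],[0,0,0],0.47]]'|grep -E 'pos|force|width'
```

```text
tool_pos: [0.5222, 0.2398, 0.0873]
contact_force: [-1.3, 0.2, 2.8]
gripper_width: 0.0503
gripper_force: 21.3
```

```bash
python3 -m jog '[[[0,0,0],[0,0,-2],0.47],[[0,0,0],[0,0,-4],0.47],[[0,0,0],[0,0,-4],0.47],[[0,0,0],[0,0,0],0.47]]'|grep -E 'pos|force|width|orient'; python3 -c "
from h import *;print(np.round(get_obs()['wrist_torque'],2))"; python3 -m jog '[[[0,0,0],[0,0,-4],0.47],[[0,0,0],[0,0,-4],0.47],[[0,0,0],[0,0,-2],0.47],[[0,0,0],[0,0,0],0.47],[[0,0,0],[0,0,0],0.47]]'|grep -E 'time|pos|force|width|orient'; python3 -c "
from h import *;print(np.round(get_obs()['wrist_torque'],2))"
```

```text
tool_pos: [0.5224, 0.2397, 0.0873]
orientation: [[0.999, -0.042, 0.001], [-0.042, -0.999, 0.0], [0.001, -0.0, -1.0]]
contact_force: [-0.4, 0.0, 3.6]
gripper_width: 0.0501
gripper_force: 21.3
[0.01 0.13 0.08]
time: 18.6
tool_pos: [0.5224, 0.2397, 0.0872]
orientation: [[0.991, 0.132, 0.001], [0.132, -0.991, 0.0], [0.001, -0.0, -1.0]]
contact_force: [0.2, 0.2, 4.3]
gripper_width: 0.0505
gripper_force: 21.5
[-0.01  0.08 -0.01]
```

```bash
python3 -m jog '[[[0,0,-0.7],[0,0,0],0.47],[[0,0,-0.7],[0,0,0],0.47],[[0,0,0],[0,0,0],0.47]]'|grep -E 'pos|force';python3 -m jog '[[[0,0,-0.5],[0,0,0],0.47],[[0,0,-0.4],[0,0,0],0.47],[[0,0,0],[0,0,0],0.47]]'|grep -E 'pos|force'
```

```text
tool_pos: [0.5213, 0.2395, 0.0878]
contact_force: [-0.2, -0.3, -0.9]
gripper_force: 20.4
tool_pos: [0.522, 0.2397, 0.0893]
contact_force: [-0.9, 0.6, -1.5]
gripper_force: 20.4
```

```bash
python3 -m jog '[[[0,0,-0.5],[0,0,0],0.47],[[0,0,0],[0,0,0],0.47]]'|grep -E 'pos|force';python3 -m jog '[[[0,0,-0.3],[0,0,0],0.47],[[0,0,0],[0,0,0],0.47]]'|grep -E 'pos|force'
```

```text
tool_pos: [0.5219, 0.2397, 0.0894]
contact_force: [-0.3, 0.4, -4.7]
gripper_force: 19.7
tool_pos: [0.5218, 0.2396, 0.0895]
contact_force: [2.0, 0.5, -7.6]
gripper_force: 18.9
```

Now pulling at about 7 N. I'll turn in small steps under that pull, with the chain stopping if the force leaves the band.

```bash
cat > chk.py <<'E'
import sys,numpy as np
from cell import get_obs
sys.stdin.read();o=get_obs();f=o['contact_force'][2];R=o['orientation'];z=o['tool_pos'][2]
print('t%.2f z%.4f fz%.1f fx%.1f fy%.1f tz%.2f gf%.1f yaw%.1f'%(o['time'],z,f,*o['contact_force'][:2],o['wrist_torque'][2],o['gripper_force'],np.degrees(np.arctan2(-R[0][1],R[1][1]))))
sys.exit(0 if -10<f<-4 and abs(o['wrist_torque'][2])<.5 else 1)
E
J='python3 -m jog'; C='python3 chk.py'
python3 -m jog '[[[0,0,0],[0,0,-2.5],0.47],[[0,0,0],[0,0,0],0.47]]'|$C && python3 -m jog '[[[0,0,0],[0,0,-2.5],0.47],[[0,0,0],[0,0,0],0.47]]'|$C && python3 -m jog '[[[0,0,0],[0,0,-2.5],0.47],[[0,0,0],[0,0,0],0.47]]'|$C && python3 -m jog '[[[0,0,0],[0,0,-2.5],0.47],[[0,0,0],[0,0,0],0.47]]'|$C
```

```text
this script no longer has the robotException ignored in: <_io.TextIOWrapper mode='rw' encoding='UTF-8'>
Traceback (most recent call last):
BrokenPipeError: [Errno 32] Broken pipe
```

```bash
sed -i 's/sys.stdin.read();//' chk.py; C='python3 chk.py'; $C;
python3 -m jog '[[[0,0,0],[0,0,-2.5],0.47],[[0,0,0],[0,0,0],0.47]]'>/dev/null; $C && python3 -m jog '[[[0,0,0],[0,0,-2.5],0.47],[[0,0,0],[0,0,0],0.47]]' >/dev/null;$C && python3 -m jog '[[[0,0,0],[0,0,-2.5],0.47],[[0,0,0],[0,0,0],0.47]]'>/dev/null;$C
```

```text
t20.10 z0.0896 fz-9.5 fx1.0 fy0.5 tz-0.04 gf18.8 yaw-169.9
t20.35 z0.0896 fz-9.2 fx1.3 fy-0.8 tz-0.02 gf18.7 yaw-167.5
t20.60 z0.0896 fz-10.8 fx0.3 fy-0.1 tz-0.02 gf18.5 yaw-165.0
t20.60 z0.0896 fz-10.8 fx0.3 fy-0.1 tz-0.02 gf18.5 yaw-165.0
```

```bash
C='python3 chk.py'
python3 -m jog '[[[0,0,0.3],[0,0,-2.5],0.47],[[0,0,0],[0,0,0],0.47]]'>/dev/null; $C && { python3 -m jog '[[[0,0,0],[0,0,-2.5],0.47],[[0,0,0],[0,0,0],0.47]]' >/dev/null;$C; } && { python3 -m jog '[[[0,0,0],[0,0,-2.5],0.47],[[0,0,0],[0,0,0],0.47]]'>/dev/null;$C; } && { python3 -m jog '[[[0,0,0],[0,0,-2.5],0.47],[[0,0,0],[0,0,0],0.47]]'>/dev/null;$C; }
```

```text
t20.85 z0.0896 fz-8.8 fx0.2 fy-1.0 tz-0.01 gf18.7 yaw-162.5
t21.10 z0.0896 fz-9.9 fx-0.2 fy-0.7 tz-0.02 gf18.7 yaw-160.0
t21.35 z0.0897 fz-9.2 fx-0.0 fy-0.4 tz0.03 gf18.6 yaw-157.5
t21.60 z0.0897 fz-9.1 fx-1.0 fy-0.6 tz-0.01 gf18.6 yaw-155.0
```

```bash
C='python3 chk.py'
python3 -m jog '[[[0,0,0.2],[0,0,-2.5],0.47],[[0,0,0],[0,0,0],0.47]]'>/dev/null; $C && { python3 -m jog '[[[0,0,0],[0,0,-2.5],0.47],[[0,0,0],[0,0,0],0.47]]' >/dev/null;$C; } && { python3 -m jog '[[[0,0,0],[0,0,-2.5],0.47],[[0,0,0],[0,0,0],0.47]]'>/dev/null;$C; } && { python3 -m jog '[[[0,0,0],[0,0,-2.5],0.47],[[0,0,0],[0,0,0],0.47]]'>/dev/null;$C; }&& { python3 -m jog '[[[0,0,0],[0,0,-2.5],0.47],[[0,0,0],[0,0,0],0.47]]'>/dev/null;$C; }
```

```text
t21.85 z0.0896 fz-9.3 fx-0.6 fy-1.2 tz-0.00 gf18.7 yaw-152.5
t22.10 z0.0897 fz-8.9 fx0.5 fy-1.3 tz0.00 gf18.7 yaw-150.0
t22.35 z0.0897 fz-9.7 fx-1.3 fy-0.5 tz-0.02 gf18.8 yaw-147.5
t22.60 z0.0897 fz-9.7 fx-0.5 fy-0.6 tz-0.01 gf18.8 yaw-145.0
t22.85 z0.0898 fz-7.6 fx-0.5 fy0.5 tz0.00 gf18.9 yaw-142.5
```

```bash
C='python3 chk.py'
python3 -m jog '[[[0,0,0.1],[0,0,-2.5],0.47],[[0,0,0],[0,0,0],0.47]]'>/dev/null; $C && { python3 -m jog '[[[0,0,0],[0,0,-2.5],0.47],[[0,0,0],[0,0,0],0.47]]' >/dev/null;$C; } && { python3 -m jog '[[[0,0,0],[0,0,-2.5],0.47],[[0,0,0],[0,0,0],0.47]]'>/dev/null;$C; } && { python3 -m jog '[[[0,0,0],[0,0,-2.5],0.47],[[0,0,0],[0,0,0],0.47]]'>/dev/null;$C; }&& { python3 -m jog '[[[0,0,0],[0,0,-2.5],0.47],[[0,0,0],[0,0,0],0.47]]'>/dev/null;$C; }
```

```text
t23.10 z0.0899 fz-6.6 fx-0.5 fy-0.6 tz-0.03 gf19.1 yaw-140.0
t23.35 z0.0901 fz-4.5 fx-0.1 fy-0.3 tz-0.02 gf19.5 yaw-137.5
t23.60 z0.0909 fz-0.9 fx-0.4 fy-0.6 tz0.03 gf20.3 yaw-135.0
```

Free at yaw −135 (about 57° turned): force fell to the cap's weight and z rose. Lifting gently while watching the force.

```bash
python3 -m jog '[[[0,0,-0.7],[0,0,0],0.47],[[0,0,0],[0,0,0],0.47]]'>/dev/null; python3 chk.py; python3 -m jog '[[[0,0,-0.6],[0,0,0],0.47],[[0,0,0],[0,0,0],0.47]]'>/dev/null; python3 chk.py
```

```text
t23.85 z0.0910 fz0.2 fx1.7 fy0.9 tz0.05 gf20.5 yaw-134.9
t24.10 z0.0911 fz-0.3 fx0.3 fy1.1 tz0.00 gf20.5 yaw-134.9
```

```bash
python3 -m jog '[[[0,0,-0.8],[0,0,0],0.47],[[0,0,0],[0,0,0],0.47]]'>/dev/null; python3 chk.py; python3 -m jog '[[[0,0,-0.7],[0,0,0],0.47],[[0,0,0],[0,0,0],0.47]]'>/dev/null; python3 chk.py
```

```text
t24.35 z0.0916 fz-1.1 fx-0.0 fy0.0 tz0.03 gf20.4 yaw-134.9
t24.60 z0.0922 fz-2.3 fx0.7 fy0.0 tz0.05 gf20.2 yaw-134.9
```

```bash
python3 -m jog '[[[0,0,-0.6],[0,0,0],0.47],[[0,0,0],[0,0,0],0.47],[[0,0,0],[0,0,0],0.47]]'>/dev/null; python3 chk.py; python3 -m jog '[[[0,0,-0.5],[0,0,0],0.47],[[0,0,0],[0,0,0],0.47]]'>/dev/null; python3 chk.py
```

```text
t24.98 z0.0929 fz-2.2 fx-1.1 fy1.1 tz-0.03 gf20.2 yaw-134.9
t25.23 z0.0934 fz-2.4 fx-0.9 fy0.8 tz0.04 gf20.1 yaw-134.9
```

```bash
python3 -m jog '[[[0,0,-1],[0,0,0],0.47],[[0,0,-1],[0,0,0],0.47],[[0,0,0],[0,0,0],0.47]]'>/dev/null; python3 chk.py; python3 -m jog '[[[0,0,-2],[0,0,0],0.47],[[0,0,-2],[0,0,0],0.47],[[0,0,0],[0,0,0],0.47]]'>/dev/null; python3 chk.py
```

```text
t25.60 z0.0956 fz-1.0 fx-1.0 fy0.8 tz0.05 gf20.1 yaw-134.9
t25.98 z0.1001 fz-0.4 fx0.2 fy0.9 tz0.02 gf20.5 yaw-134.9
```

```bash
python3 -m jog '[[[0,0,-4],[0,0,0],0.47],[[0,0,-6],[0,0,0],0.47],[[0,0,-8],[0,0,0],0.47],[[0,0,-10],[0,0,0],0.47],[[0,0,-12],[0,0,0],0.47],[[0,0,-12],[0,0,0],0.47],[[0,0,-12],[0,0,0],0.47],[[0,0,0],[0,0,0],0.47],[[0,0,0],[0,0,0],0.47]]'|grep -E 'pos|force|orien|width'; python3 chk.py; python3 - <<'E'
from h import *
s=read_camera("side")
cv2.imwrite('pics/lift.png',cv2.resize(s['color'][90:220,220:350,::-1],None,fx=4,fy=4,interpolation=cv2.INTER_CUBIC))
E
```

```text
tool_pos: [0.5218, 0.2396, 0.1633]
orientation: [[0.706, 0.708, -0.0], [0.708, -0.706, -0.0], [-0.0, -0.0, -1.0]]
contact_force: [-0.7, 0.1, -1.2]
gripper_width: 0.0502
gripper_force: 20.4
t27.10 z0.1633 fz-1.2 fx-0.7 fy0.1 tz0.00 gf20.4 yaw-134.9
```

View pics/lift.png

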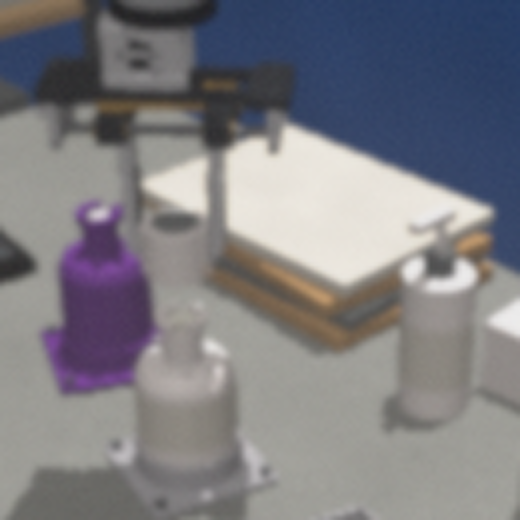

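The cap is held at crop (175,245), lifted clear of the bare neck at (183,330). Moving it over the free half of the tray.

```bash
python3 -m jog '[[[-15,10,0],[0,0,0],0.47],[[-35,24,0],[0,0,0],0.47],[[-42,28.5,0],[0,0,0],0.47],[[-42,28.5,0],[0,0,0],0.47],[[-42,28.5,0],[0,0,0],0.47],[[-35,24,0],[0,0,0],0.47],[[-15,10.2,0],[0,0,0],0.47],[[0,0,0],[0,0,0],0.47]]'|grep -E 'pos|force'; python3 -m jog '[[[0,0,0],[0,0,-5],0.47],[[0,0,0],[0,0,-8],0.47],[[0,0,0],[0,0,-8],0.47],[[0,0,0],[0,0,-6],0.47],[[0,0,0],[0,0,-3.7],0.47],[[0,0,30],[0,0,0],0.47],[[0,0,30],[0,0,0],0.47],[[0,0,25],[0,0,0],0.47],[[0,0,0],[0,0,0],0.47],[[0,0,0],[0,0,0],0.47]]'|grep -E 'pos|force|orien|width'
python3 - <<'E'
from h import *
s=read_camera("side");c=read_camera("top")
k=lambda im,x,y,w,h:cv2.resize(im[y:y+h,x:x+w,::-1],(390,290),interpolation=cv2.INTER_CUBIC)
cv2.imwrite('pics/tray.png',np.hstack([k(s['color'],250,180,120,90),k(c['color'],270,180,107,80)]))
p=np.array(get_obs()['tool_pos']);R=np.array(get_obs()['orientation'])
t=np.array([.481,.0095,0]);th=np.radians(-14.3);x=np.array([np.cos(th),np.sin(th),0]);y=np.array([-x[1],x[0],0])
print("in tray",(p-t)@x,(p-t)@y,"finger angle",np.degrees(np.arctan2(R[1,1],R[0,1])))
E
```

```text
tool_pos: [0.4704, -0.0305, 0.1632]
contact_force: [-0.3, 1.1, -1.2]
gripper_force: 20.4
tool_pos: [0.4721, -0.0286, 0.0792]
orientation: [[0.245, 0.97, 0.001], [0.97, -0.245, 0.0], [0.0, 0.001, -1.0]]
contact_force: [-0.5, 0.3, -0.3]
gripper_width: 0.0502
gripper_force: 20.4
in tray 0.0012649974700259775 -0.039270660235625664 finger angle -14.177639886035792
```

View pics/tray.png

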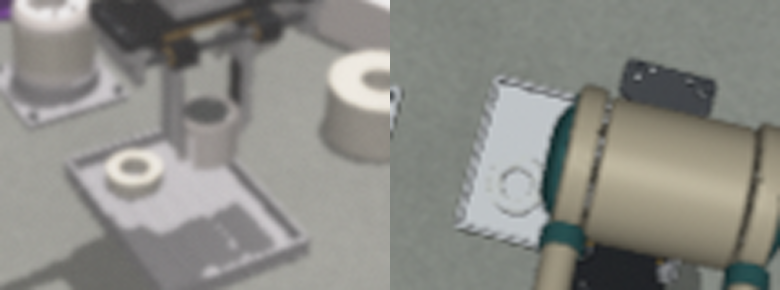

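The cap hangs upright above the tray, clear of the tape roll at left crop (133,172). The other scene items are clear of the path. Going down.

```bash
python3 -m jog '[[[0,0,20],[0,0,0],0.47],[[0,0,30],[0,0,0],0.47],[[0,0,20],[0,0,0],0.47],[[0,0,12],[0,0,0],0.47],[[0,0,6],[0,0,0],0.47],[[0,0,2],[0,0,0],0.47],[[0,0,0],[0,0,0],0.47],[[0,0,0],[0,0,0],0.47]]'>/dev/null; python3 chk.py; python3 -m jog '[[[0,0,1.5],[0,0,0],0.47],[[0,0,1],[0,0,0],0.47],[[0,0,0],[0,0,0],0.47]]'>/dev/null; python3 chk.py;  python3 -m jog '[[[0,0,0.7],[0,0,0],0.47],[[0,0,0.7],[0,0,0],0.47],[[0,0,0],[0,0,0],0.47]]'>/dev/null; python3 chk.py
```

```text
t30.50 z-0.0111 fz-0.2 fx1.0 fy0.7 tz0.01 gf20.4 yaw-104.2
t30.88 z-0.0141 fz-0.3 fx-0.5 fy-0.3 tz-0.03 gf20.4 yaw-104.2
t31.25 z-0.0155 fz-1.0 fx0.3 fy0.4 tz0.00 gf20.4 yaw-104.2
```

```bash
python3 -m jog '[[[0,0,0.6],[0,0,0],0.47],[[0,0,0],[0,0,0],0.47]]'>/dev/null; python3 chk.py; python3 -m jog '[[[0,0,0.5],[0,0,0],0.47],[[0,0,0],[0,0,0],0.47]]'>/dev/null; python3 chk.py
```

```text
t31.50 z-0.0161 fz0.1 fx-0.7 fy0.2 tz0.03 gf20.4 yaw-104.2
t31.75 z-0.0162 fz3.6 fx-1.4 fy0.5 tz-0.00 gf21.3 yaw-104.2
```

Touching the tray floor at the predicted height. Releasing gently, then retreating.

```bash
python3 -m jog '[[[0,0,0],[0,0,0],0.44],[[0,0,0],[0,0,0],0.4],[[0,0,0],[0,0,0],0.36],[[0,0,0],[0,0,0],0.32],[[0,0,0],[0,0,0],0.28],[[0,0,0],[0,0,0],0.22],[[0,0,0],[0,0,0],0.2],[[0,0,0],[0,0,0],0.2]]'|grep -E 'pos|force|width'; python3 -m jog '[[[0,0,-5],[0,0,0],0.2],[[0,0,-10],[0,0,0],0.2],[[0,0,-25],[0,0,0],0.2],[[0,0,-50],[0,0,0],0.1],[[0,0,-50],[0,0,0],0],[[0,0,-40],[0,0,0],0],[[-50,0,0],[0,0,0],0],[[-50,0,0],[0,0,0],0],[[-50,0,0],[0,0,0],0],[[0,0,0],[0,0,0],0]]'|grep -E 'time|pos|force|width'
python3 - <<'E'
from h import *
s=read_camera("side");c=read_camera("top")
k=lambda im,x,y,w,h:cv2.resize(im[y:y+h,x:x+w,::-1],(390,290),interpolation=cv2.INTER_CUBIC)
cv2.imwrite('pics/end.png',np.hstack([k(s['color'],250,180,120,90),k(c['color'],270,180,107,80)]))
E
```

```text
tool_pos: [0.4714, -0.0289, -0.0166]
contact_force: [-0.2, 0.7, 0.8]
gripper_width: 0.0751
gripper_force: 0.0
time: 34.0
tool_pos: [0.4341, -0.1771, 0.1642]
contact_force: [-0.5, 0.9, 0.4]
gripper_width: 0.0937
gripper_force: 0.0
```

View pics/end.png

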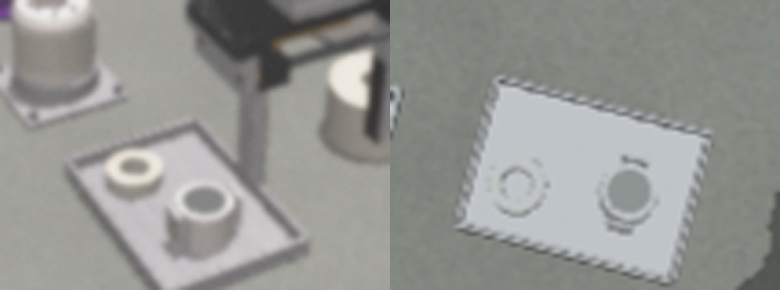

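The cap stands upright in the free half of the tray, at right crop (628,190). The tape roll at (518,185) hasn't moved, and the gripper is well clear.

```bash
python3 -c "
from cell import *
print(sign_off())"
```

```text
the job is handed in; nothing more can be done
None
```

The cap came free after about 57° anticlockwise, and I set it down upright and let go of it in the tray's free half; the job was handed in at about 34 s, with no verdict returned.

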